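# Lever a stuck router base plate off its jig

## Robot

A 7-joint arm with a two-finger parallel gripper is mounted at the origin on the work surface. World frame = base frame: x ahead of the robot, y to its left, z up, the work surface at z = 0. Lengths are in m, angles in rad, forces in N, time in s.
With the tool pointing down it reaches from about 0.425 to 0.925 m from the base axis. Payload 6.8 kg.
Tool frame: the origin (TCP) lies on the mounting face of the last link; the fingertips stand 173 mm ahead of it and the grasp point (between the pads) lies 155 mm ahead of it (r.tip_reach is the distance from the TCP to the fingertips, in m); z points along the fingers, x is the direction in which the jaws open and shut, and the axes are right-handed (so a half turn about z gives the same grasp; the last joint's range is limited). The gripper opens to 85 mm and grips with 20 to 120 N. Pads are 22 mm wide; open, the fingers measure 114 mm over their backs; the gripper's body (76 mm by 85 mm) begins 54 mm behind the grasp point. The pads swing forward as they close: fully open they stand 13 mm farther back than shut.
Start: joints at [1.078, 0.477, 0.022, 1.555, -0.011, 1.109, -0.083], TCP at [0.253, -0.626, 0.405] pointing down, gripper open.
Joint ranges: [-2.96, 2.96], [-0.34, 2.1], [-1.41, 1.46], [0.24, 2.44], [-1.37, 4.51], [0.17, 1.92], [-2.96, 2.96]. Speed limits (rad/s): [2.39, 2.39, 3.14, 3.14, 3.14, 3.14, 3.14].

## Interface

Orientations are given as a rotation vector (axis times angle).
In Python, from bench import r, eyes gives the robot as it stands.
- The arm moves only by the tool jog_arm, never from a script. Its argument "series" is a list of rows, each a list of 4 numbers: the shift along the tool's x, y, z in units of 30 mm (1.0 is 30 mm), then the turn about the tool's z in units of 10 degrees (1.0 is 10 degrees). In form: [[dx, dy, dz, roll], ...]. A call has 1 to 12 rows; each row shifts and turns the pose as measured when the row begins, along the tool's axes as they then stand; what a row does not reach is not made up. A row lasts 1/8 s, in which the tool goes at most 62.5 mm and 10.7 degrees, less where a joint would pass 70% of its speed; a pose out of reach is approached as far as the arm can. A call is refused whole if a number of a shift passes 1 or a number of a turn 1, either way. A call with a gripper value outside its range is refused whole. "grip" is the finger opening in mm, from 0 to 85.4, set as the call begins (left out, the last holds). The fingers move at their own pace and stop on an object; "newtons" is the grip in N (left out, the last holds). Time passes only in rows, so rows that do not move let the fingers close. It gives the time, the measured TCP pose, the force and the opening at its end, in the units of the state.
- r.get_obs(): the state, without advancing time (a new reading comes with each control period).
- eyes.grab_frame(name): name is "scene" or "side" or "wrist"; returns a dict with "pixels" (400x640x3 uint8, red, green, blue), "fx", "fy", "cx", "cy" (pixels), "rvec" (rotation vector, rad) and "tvec" (3), from world to camera coordinates, as OpenCV has them. Camera axes: x right, y down, z forward; pixel columns grow to the right and rows downward; lengths in m; the calibration is good to about 2 mm. The wrist camera is an equidistant fisheye: a pixel r from the principal point sees the ray r / f radians off the axis. A picture is of the moment at which its call begins. There is no depth.
- r.hand_in(): hands the job in, once; it reports no verdict.
Trained networks look in a picture, given as the dict that the camera call returned (one of the last four; its "shot" number tells which), for a name from the list of things; names that differ only in an ending like _2 or _b are one class to them, and where a whole thing is asked for, a point or a joint stands for the part that bears it (a point fixed in the world has none). Each returns a list of dicts, best first, with "confidence" (0 to 1); they miss things now and then, are a little off and sometimes report something else, mostly with a low value. They report only what shows in the picture. A call takes as long as a camera call. They do not tell look-alikes from the thing itself.
- eyes.find_in(picture, name): "extent" ([left, top, width, height] in pixels, round what is visible of it).
- eyes.place_of(picture, name): "xy" ([column, row] in pixels: a listed point, or the origin of a listed thing).
The state is a dict: "clock": time; "joints": joint angles; "qvel": joint speeds; "tau": joint torques, N m; "tcp_pos": TCP position; "orientation": TCP orientation; "contact_force": force on the tool from outside, world axes, zero at the start; "moment": the same for the moment, N m; "grip_width": finger opening in m.
Only numpy, scipy, OpenCV 4.12 (cv2) and the standard library are available. Lean on these libraries where they do the work, as an engineer would, in place of code of your own. Each camera call takes 0.05 s, during which the arm holds its last target.

## Task

The black router base plate is stuck tight on the boss of its wooden jig. Pick up the flat-bladed pry bar by its handle, put the blade over the steel rod beside the plate and under the plate's rim, and press the handle down so that the bar levers on the rod and raises the plate by at least 6 mm. Then let go of the bar and leave it wherever it comes to rest, with the plate still standing up.

Things in the scene. Friction and masses are not known exactly. Their poses are not given: they have to be found in the camera images.
- pry_bar: Pry bar lying loose and flat, 0.2 to 0.4 kg; sizes in mm. Wooden handle 110 x 22 wide x 24 high; flat steel blade 24 wide, 6 thick, reaching 100 beyond it, undersides level. Origin: centre of the handle, half-way up (12 above the underside, 155 from the blade's tip). x points from handle to tip, z up. The screwdriver with a thin round shaft nearby is not needed; the two may swap places.
- fulcrum: Fulcrum: fixed level steel rod, 12 mm diameter, 70 long, on a 64 wide wooden post of the jig. Origin: middle of the rod's topmost line, 72 mm above the bench. x is level and points at the plate's centre, 110 mm away; y along the rod; z up. The bar comes in along x from behind the rod. The jig's 18 mm high foot ends 25 mm behind the rod.
- plate_rim (a point): Lower edge of the plate's rim nearest the rod: 35 mm beyond the rod along the fulcrum's x and 16 mm above the rod's top while the plate is down. z up. The plate is a black disc, 150 mm diameter, 8 thick, on a square wooden column 84 wide, so a blade can go 33 mm under the rim before it meets the column. A 40 mm aluminium boss stands up through the plate.
- plate (a joint): Height of the plate above its stuck position, in m: 0 stuck down, 0.015 fully up. It only slides straight up, against about 16 N of friction and weight, and stays where it is left.
Mind the look-alikes: they are no part of the job. What is shaped like the pry_bar but red or turquoise is not meant.

How it is judged:
By the outcome, as a careful person would: the job done as asked, in the order asked, and still so for the second after the job is handed in, with the robot touching nothing.
It also fails if it takes over 45 s, if anything falls off the work surface, if the arm or the gripper's body presses on something with over 40 N, if the wrist force passes 120 N, or if a joint passes its speed limit or range.

## Working session

There is one attempt and no reset: what is moved stays moved. The work goes in short steps, Python scripts to look and compute and a tool call to move; the robot and the scene stay as the last step left them, time stands still between calls to the robot, and variables do not carry over. Pictures are saved under pics/ and viewed, and the job is handed in when it is done.

Besides the shell and the picture viewer there is one more tool, called after "Emit:" by a JSON object that holds its "op" and its "data". jog_arm: Moves the arm, as the interface text tells. Its arguments: {"type":"object","properties":{"series":{"type":"array","items":{"type":"array","items":{"type":"number"}}},"grip":{"type":"number"},"newtons":{"type":"number"}},"required":["series"]}

```bash
ls; mkdir -p pics; python3 - <<'E'
from bench import r,eyes
import cv2
print(r.get_obs())
for n in("scene","side","wrist"):
    p=eyes.grab_frame(n); cv2.imwrite(f"pics/a_{n}.png",p["pixels"][:,:,::-1])
    print(n,{k:v for k,v in p.items() if k!="pixels"})
    for t in("pry_bar","fulcrum","plate_rim","plate"):
        try: print(t,[(d["extent"],round(d["confidence"],2)) for d in eyes.find_in(p,t)])
        except Exception as e: print(e)
        try: print("  ",[(d["xy"],round(d["confidence"],2)) for d in eyes.place_of(p,t)])
        except Exception as e: print(e)
E
```

```text
pics
{'clock': 0.0, 'joints': array([ 1.07788596,  0.47776248,  0.02232241,  1.55644645, -0.01151626,
        1.10931459, -0.08309762]), 'qvel': array([-4.51928630e-04, -1.04568034e-03, -1.01690552e-03, -7.69142517e-04,
        2.08665962e-03, -4.05404515e-04,  4.65937792e-05]), 'tau': array([-9.08745028e-05, -5.96458590e+01,  1.60747737e+00, -2.81204313e+01,
        1.22833857e-02,  9.49329376e-03,  3.92941018e-06]), 'tcp_pos': array([ 0.25329635, -0.62536847,  0.40375244]), 'orientation': array([-2.60450349e+00,  1.75511166e+00,  2.44085524e-03]), 'contact_force': array([ 0.34773665, -0.01803567,  0.67873509]), 'moment': array([-0.07939723,  0.00672688,  0.01872112]), 'grip_width': 0.0854769859434137}
scene {'fx': 364.65200416026755, 'fy': 364.65200416026755, 'cx': 315.3019641289236, 'cy': 191.9962608526409, 'rvec': array([ 2.13563253,  0.73951829, -0.38517535]), 'tvec': array([-0.45871645, -0.01248398,  1.04177143]), 'shot': 1}
pry_bar [([353.6, 211.7, 64.9, 47.7], 0.92), ([332.2, 128.8, 21.8, 39.8], 0.8), ([133.1, 252.4, 83.6, 74.6], 0.75), ([400.2, 163.2, 70.0, 39.2], 0.59)]
   
[... 715 characters left out ...]
194.9, 50.2, 56.9], 0.55)]
   [([389.4, 140.5], 0.9), ([225.1, 300.5], 0.71), ([241.4, 232.2], 0.68), ([331.3, 374.2], 0.6)]
fulcrum []
   [([303.3, 113.0], 0.53)]
plate_rim [([299.8, 81.1, 40.8, 25.1], 0.74)]
   [([308.2, 104.7], 0.83)]
plate [([298.2, 78.7, 45.2, 27.9], 0.7)]
it knows: fulcrum, plate_rim, pry_bar
wrist {'fx': 309.70691628693146, 'fy': 309.70691628693146, 'cx': 319.38171301716346, 'cy': 198.29630729102107, 'rvec': array([-2.40430154,  1.62089334,  0.22916895]), 'tvec': array([-0.67415487, -0.03542693,  0.37964347]), 'shot': 3}
pry_bar [([26.8, 0.0, 90.3, 22.4], 0.79)]
   [([83.3, 1.4], 0.91)]
fulcrum []
   []
plate_rim []
   []
plate []
it knows: fulcrum, plate_rim, pry_bar
```

View pics/a_scene.png

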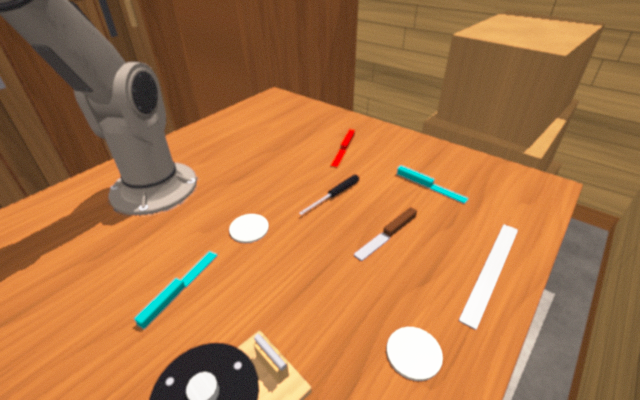

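View pics/a_side.png

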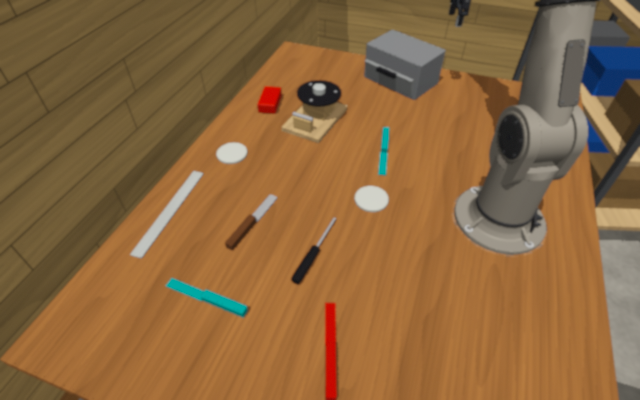

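View pics/a_wrist.png

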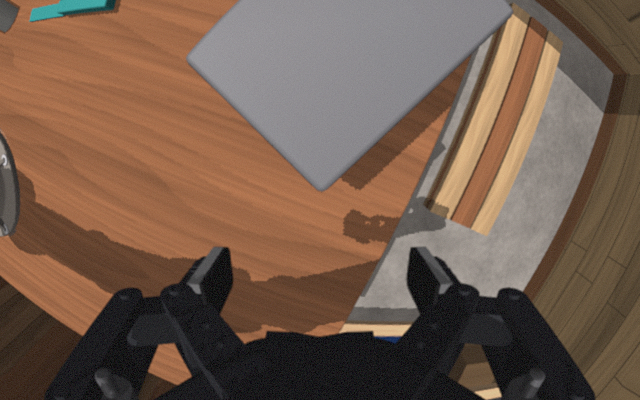

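Candidates in scene/side:
- Wooden handle with steel blade: (400,222)/(241,232).
- Black screwdriver: (345,187)/(306,263).
- Turquoise: (180,288)/(385,150) and (430,184)/(207,297).
- Red: (343,148)/(331,350).
- White ruler: (490,275).

By the description I choose the brown-handled one and check it close up.

```bash
cat > h.py <<'E'
import numpy as np, cv2
def P(p): 
    R=cv2.Rodrigues(np.array(p["rvec"]))[0]; return R,np.array(p["tvec"])
def ray(p,uv):
    R,t=P(p); d=np.array([(uv[0]-p["cx"])/p["fx"],(uv[1]-p["cy"])/p["fy"],1.])
    return -R.T@t, R.T@d
def onz(p,uv,z):
    c,d=ray(p,uv); return c+d*(z-c[2])/d[2]
def tri(ps,uvs):
    A=np.zeros((3,3));b=np.zeros(3)
    for p,uv in zip(ps,uvs):
        c,d=ray(p,uv); d=d/np.linalg.norm(d); M=np.eye(3)-np.outer(d,d); A+=M;b+=M@c
    return np.linalg.solve(A,b)
def proj(p,X):
    R,t=P(p); q=R@np.array(X)+t; return np.array([p["fx"]*q[0]/q[2]+p["cx"],p["fy"]*q[1]/q[2]+p["cy"]])
E
python3 - <<'E'
from bench import r,eyes
from h import *
s=eyes.grab_frame("scene"); d=eyes.grab_frame("side")
for a in ("scene","side"): pass
c1=cv2.resize(s["pixels"][205:265,345:425],None,fx=7,fy=7,interpolation=cv2.INTER_CUBIC)
c2=cv2.resize(d["pixels"][185:255,220:290],None,fx=7,fy=7,interpolation=cv2.INTER_CUBIC)
cv2.imwrite("pics/b1.png",c1[:,:,::-1]); cv2.imwrite("pics/b2.png",c2[:,:,::-1])
c3=cv2.resize(s["pixels"][320:400,140:320],None,fx=4.4,fy=4.4,interpolation=cv2.INTER_CUBIC)
c4=cv2.resize(d["pixels"][70:145,270:360],None,fx=7,fy=7,interpolation=cv2.INTER_CUBIC)
cv2.imwrite("pics/b3.png",c3[:,:,::-1]); cv2.imwrite("pics/b4.png",c4[:,:,::-1])
print("bar",tri([s,d],[(399.2,222.3),(241.4,232.2)]), onz(s,(399.2,222.3),.012),onz(d,(241.4,232.2),.012))
print("ful",tri([s,d],[(268.7,351),(303.3,113)]), onz(s,(268.7,351),.072),onz(d,(303.3,113),.072))
print("rim",tri([s,d],[(250,360.9),(308.2,104.7)]), onz(s,(250,360.9),.088),onz(d,(308.2,104.7),.088))
E
```

```text
bar [0.62433308 0.28496975 0.00856674] [0.62567805 0.28130515 0.012     ] [0.62276508 0.28731486 0.012     ]
ful [ 0.63207688 -0.17339062  0.07367828] [ 0.63310541 -0.17198445  0.072     ] [ 0.63160669 -0.17711135  0.072     ]
rim [ 0.62687928 -0.20575067  0.08575917] [ 0.62927207 -0.20575522  0.088     ] [ 0.62469844 -0.20388078  0.088     ]
```

View pics/b1.png

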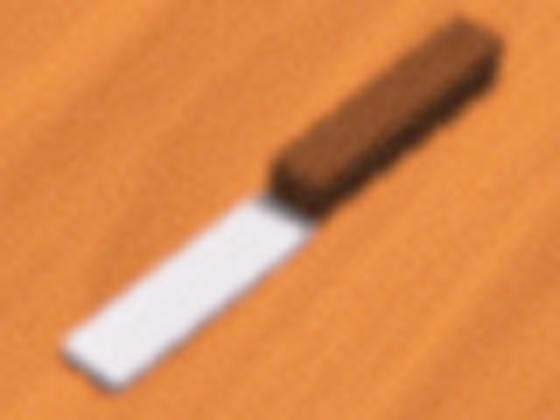

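View pics/b2.png

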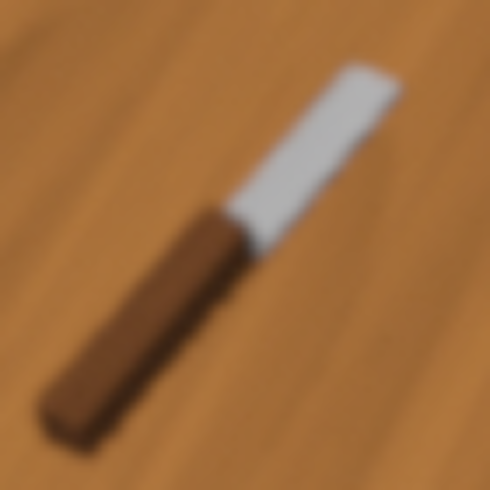

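View pics/b3.png

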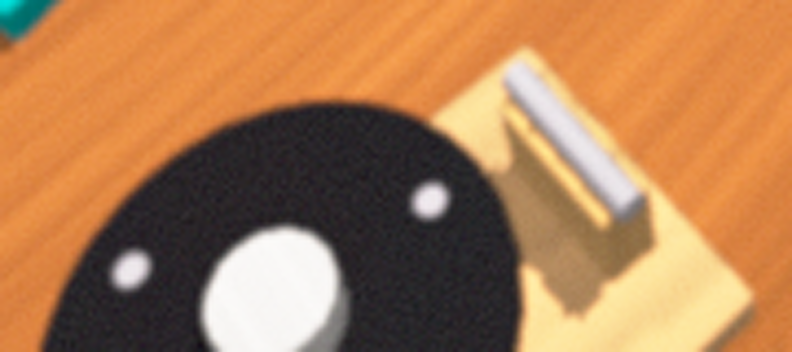

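View pics/b4.png

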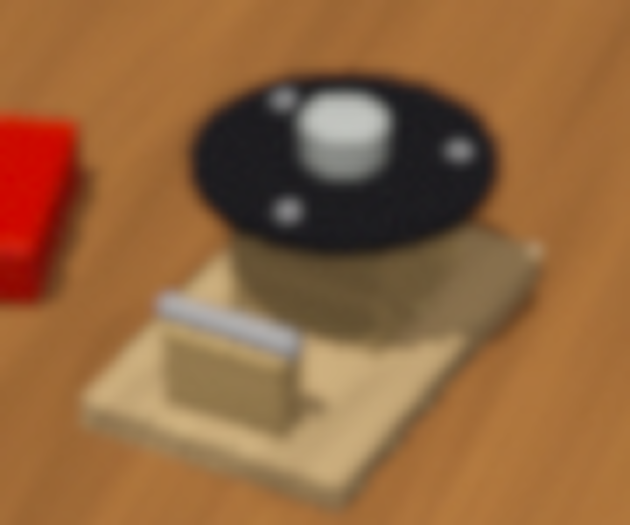

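```bash
python3 - <<'E'
from bench import r,eyes
from h import *
from scipy.optimize import least_squares
s=eyes.grab_frame("scene"); d=eyes.grab_frame("side")
# bar corners (x,y sign unknown),z
L=155
S=[((155,1,6),(353.9,254.3)),((155,-1,6),(361.9,260)),((-55,1,24),(410.7,207.6)),((-55,-1,24),(416.4,211)),((55,1,24),(384.3,228.6)),((55,-1,24),(391,231.7))]
D=[((155,-1,6),(270.7,194.3)),((155,1,6),(277.4,197.1)),((-55,-1,24),(226.4,242.1)),((-55,1,24),(232.1,246.4)),((55,-1,24),(250,214.3)),((55,1,24),(256,218.6))]
for nm,sets in(("both",[(s,S),(d,D)]),("scene",[(s,S)]),("side",[(d,D)])):
  best=None
  for sg in(1,-1):
    def f(v):
        o=[]
        c,q=np.cos(v[2]),np.sin(v[2])
        for p,l in sets:
            for (x,y,z),uv in l:
                y=y*(12 if x==155 else 11)*sg
                X=[v[0]+(x*c-y*q)/1e3,v[1]+(x*q+y*c)/1e3,z/1e3]
                o+=list(proj(p,X)-uv)
        return o
    t=onz(s,(358,257),.006); b=onz(s,(413,209),.024); 
    R=least_squares(f,[.624,.285,np.arctan2(t[1]-b[1],t[0]-b[0])])
    if best is None or R.cost<best[0]: best=(R.cost,R.x,sg)
  print(nm,best, np.degrees(best[1][2]))
# rod
a=tri([s,d],[(257,336.2),(293.1,112.6)]);b=tri([s,d],[(283,366),(312,118.6)])
print(a,b)
for A in([(s,(257,336.2)),(s,(283,366))],[(d,(293.1,112.6)),(d,(312,118.6))]):
    e=[onz(p,uv,.072) for p,uv in A]; print(e,(e[0]+e[1])/2, np.linalg.norm(e[0]-e[1]))
# boss top centre
E
```

```text
both (np.float64(21.958435004623528), array([ 0.62477359,  0.28505274, -1.70586827]), -1) -97.73905229465866
scene (np.float64(3.602094220039833), array([ 0.62852574,  0.2820578 , -1.71293592]), -1) -98.14399853599971
side (np.float64(4.025006376385178), array([ 0.62025184,  0.28812155, -1.70462154]), -1) -97.66761991578744
[ 0.6342468  -0.16146992  0.09318854] [ 0.63014949 -0.17724165  0.04229479]
[array([ 0.60027486, -0.1657073 ,  0.072     ]), array([ 0.66710097, -0.17561913,  0.072     ])] [ 0.63368791 -0.17066321  0.072     ] 0.06755718391512439
[array([ 0.66325699, -0.16799152,  0.072     ]), array([ 0.59470592, -0.15844713,  0.072     ])] [ 0.62898146 -0.16321932  0.072     ] 0.06921231898398691
```

```bash
cat >> h.py <<'E'
def go(o,target,yaw=None):
    """tool-frame delta in units for target TCP; yaw = wanted tool x heading (rad, mod pi)"""
    R=cv2.Rodrigues(np.array(o["orientation"]))[0]
    dl=R.T@(np.array(target)-o["tcp_pos"])/0.03
    h=np.arctan2(R[1,0],R[0,0]); out=dict(units=dl.round(2),heading=np.degrees(h).round(2),tcp=o["tcp_pos"].round(4),zax=R[:,2].round(3))
    if yaw is not None:
        e=(yaw-h+np.pi/2)%np.pi-np.pi/2
        out["roll"]=round(-np.degrees(e)/10,2)
    return out
E
python3 - <<'E'
from bench import r
from h import *
o=r.get_obs(); print(go(o,[.6245,.285,.36],np.radians(-7.9))); print(o["clock"])
E
```

```text
{'units': array([-23.49, -22.86,   1.49]), 'heading': np.float64(-67.95), 'tcp': array([ 0.2534, -0.6256,  0.4047]), 'zax': array([ 0.,  0., -1.]), 'roll': np.float64(-6.01)}
1.4
```

Emit:
{"op": "jog_arm", "data": {"series": [[-1, -0.97, 0, 0], [-1, -0.97, 0, 0], [-1, -0.97, 0, 0], [-1, -0.97, 0, 0], [-1, -0.97, 0, 0], [-1, -0.97, 0, 0], [-1, -0.97, 0, 0], [-1, -0.97, 0, 0], [-1, -0.97, 0, 0], [-1, -0.97, 0, 0], [-1, -0.97, 0, 0], [-1, -0.97, 0, 0]]}}

```text
clock: 2.9
tcp_pos: [0.4467, -0.15, 0.4055]
orientation: [2.597, -1.764, 0.01]
contact_force: [0.2, -0.3, 0.5]
grip_width: 0.0856
```

Emit:
{"op": "jog_arm", "data": {"series": [[-1, -0.97, 0, 0], [-1, -0.97, 0, 0], [-1, -0.97, 0, 0], [-1, -0.97, 0, 0], [-1, -0.97, 0, 0], [-1, -0.97, 0, 0], [-1, -0.97, 0, 0], [-1, -0.97, 0, 0], [-1, -0.97, 0, 0], [0, 0, 0, -1], [0, 0, 0, -1], [0, 0, 0, -1]]}}

```text
clock: 4.4
tcp_pos: [0.5951, 0.2135, 0.4061]
orientation: [2.976, -1.004, 0.017]
contact_force: [-0.4, -0.7, -0.7]
grip_width: 0.0854
```

Emit:
{"op": "jog_arm", "data": {"series": [[0, 0, 0, -1], [0, 0, 0, -1], [0, 0, 0, -1], [0, 0, 0, 0]]}}

```text
clock: 4.9
tcp_pos: [0.5954, 0.213, 0.406]
orientation: [3.133, -0.175, 0.015]
contact_force: [0.9, -0.6, 0.4]
grip_width: 0.0854
```

```bash
python3 - <<'E'
from bench import r
from h import *
o=r.get_obs(); print(go(o,[.6245,.285,.36],np.radians(-7.9))); print(o["clock"],o["joints"])
E
```

```text
{'units': array([ 0.68, -2.5 ,  1.53]), 'heading': np.float64(-6.39), 'tcp': array([0.5954, 0.213 , 0.406 ]), 'zax': array([ 0.01 , -0.005, -1.   ]), 'roll': np.float64(0.15)}
4.9 [ 0.02854294  0.4823316  -0.6520944   1.62995786  0.32612685  1.13256351
 -0.818648  ]
```

Emit:
{"op": "jog_arm", "data": {"series": [[0.34, -0.85, 0.5, 0.15], [0.34, -0.85, 0.5, 0], [0, -0.8, 0.5, 0], [0, 0, 0, 0]]}}

```text
clock: 5.4
tcp_pos: [0.6277, 0.2851, 0.3601]
orientation: [3.127, -0.247, 0.018]
contact_force: [0.7, -0.0, 1.3]
grip_width: 0.0852
```

```bash
python3 - <<'E'
from bench import r,eyes
from h import *
o=r.get_obs(); print(go(o,[.6245,.285,.26],np.radians(-7.9))); print(o["clock"],o["joints"])
p=eyes.grab_frame("wrist"); cv2.imwrite("pics/c_w.png",p["pixels"][:,:,::-1])
for d in eyes.place_of(p,"pry_bar"): print(d)
R,t=P(p); print("cam",-R.T@t)
def fproj(p,X):
    R,t=P(p); q=R@np.array(X)+t; th=np.arctan2(np.hypot(q[0],q[1]),q[2]); ph=np.arctan2(q[1],q[0]); return [p["cx"]+p["fx"]*th*np.cos(ph),p["cy"]+p["fy"]*th*np.sin(ph)]
print(fproj(p,[.6245,.285,.024]))
E
```

```text
{'units': array([-0.15,  0.01,  3.33]), 'heading': np.float64(-9.02), 'tcp': array([0.6277, 0.2851, 0.3601]), 'zax': array([ 0.011, -0.006, -1.   ]), 'roll': np.float64(-0.11)}
5.4 [-0.11283894  0.61210109 -0.6093775   1.52955     0.38756903  1.1150348
 -0.96514212]
{'xy': [42.7, 42.2], 'confidence': 0.74}
{'xy': [316.0, 179.6], 'confidence': 0.62}
{'xy': [230.0, 5.5], 'confidence': 0.62}
cam [0.63960211 0.35538894 0.32973882]
[np.float64(312.3184511065131), np.float64(181.70754004730404)]
```

View pics/c_w.png

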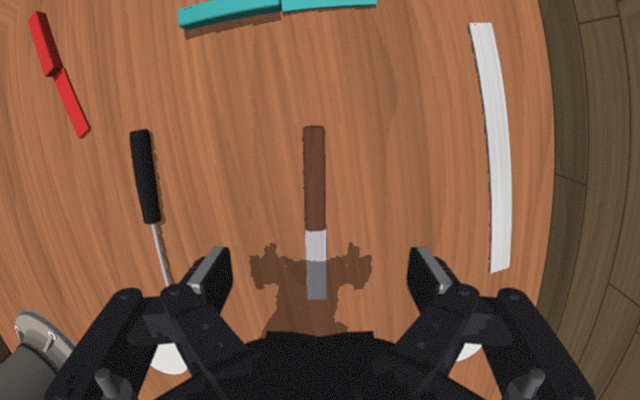

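The wrist view shows the brown handle from (314,126) to (315,230) and the steel tip at (317,299), so this is the pry bar. The screwdriver is to the left at (145,175).

```bash
cat >> h.py <<'E'
def wray(p,uv):
    R,t=P(p); dx,dy=uv[0]-p["cx"],uv[1]-p["cy"]; rr=np.hypot(dx,dy); th=rr/p["fx"]
    d=np.array([np.sin(th)*dx/rr,np.sin(th)*dy/rr,np.cos(th)]); return -R.T@t,R.T@d
def wonz(p,uv,z):
    c,d=wray(p,uv); return c+d*(z-c[2])/d[2]
E
python3 - <<'E'
from bench import r,eyes
from h import *
o=r.get_obs()
p=eyes.grab_frame("wrist")
a=wonz(p,(314,126),.024);b=wonz(p,(315,230),.024);t=wonz(p,(317,299),.006)
print(a,b,t,np.linalg.norm(a-b),np.linalg.norm(t-b)); v=t-a; print((a+b)/2,np.degrees(np.arctan2(v[1],v[0])),np.linalg.norm(v[:2]))
v=b-a;print(np.degrees(np.arctan2(v[1],v[0])))
E
```

```text
[0.63710521 0.33752013 0.024     ] [0.6203249  0.22934732 0.024     ] [0.60602449 0.12828949 0.006     ] 0.10946659417304291 0.10363969686950068
[0.62871506 0.28343372 0.024     ] -98.4493679936754 0.2115265259150057
-98.81773338740989
```

```bash
python3 - <<'E'
from bench import r
from h import *
print(go(r.get_obs(),[.6235,.2645,.176],np.radians(-8.3)))
E
```

```text
{'units': array([-0.18,  0.59,  6.2 ]), 'heading': np.float64(-9.14), 'tcp': array([0.6289, 0.2823, 0.362 ]), 'zax': array([ 0.014, -0.007, -1.   ]), 'roll': np.float64(-0.08)}
```

Emit:
{"op": "jog_arm", "data": {"series": [[-0.18, 0.59, 1, -0.08], [0, 0, 1, 0], [0, 0, 1, 0], [0, 0, 1, 0], [0, 0, 0.8, 0], [0, 0, 0, 0]]}}

```text
clock: 6.3
tcp_pos: [0.6269, 0.2569, 0.2207]
orientation: [3.125, -0.252, 0.04]
contact_force: [-0.1, -0.6, -0.3]
grip_width: 0.0854
```

```bash
python3 - <<'E'
from bench import r,eyes
from h import *
o=r.get_obs();print(go(o,[.6235,.2645,.176],np.radians(-8.3)),o["qvel"].round(3))
p=eyes.grab_frame("wrist"); cv2.imwrite("pics/d_w.png",p["pixels"][:,:,::-1])
o=r.get_obs();print(go(o,[.6235,.2645,.176],np.radians(-8.3)))
E
```

```text
{'units': array([-0.19, -0.24,  1.49]), 'heading': np.float64(-9.2), 'tcp': array([0.6269, 0.2569, 0.2207]), 'zax': array([ 0.025, -0.008, -1.   ]), 'roll': np.float64(-0.09)} [ 0.009 -0.03  -0.009 -0.028 -0.003  0.002 -0.001]
{'units': array([-0.21, -0.22,  1.53]), 'heading': np.float64(-9.21), 'tcp': array([0.6274, 0.2572, 0.2221]), 'zax': array([ 0.027, -0.007, -1.   ]), 'roll': np.float64(-0.09)}
```

View pics/d_w.png

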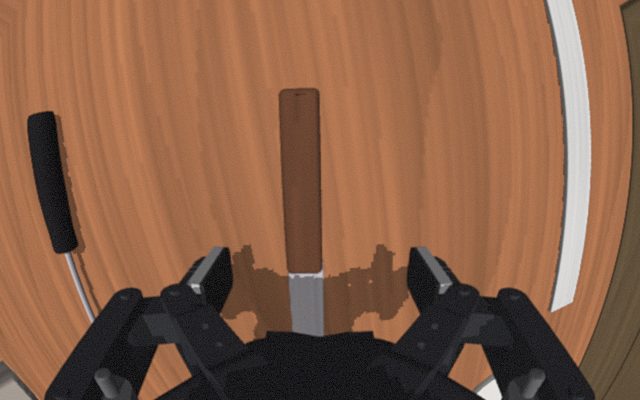

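```bash
python3 - <<'E'
from bench import r,eyes
from h import *
p=eyes.grab_frame("wrist")
a=wonz(p,(299,91),.024);b=wonz(p,(305,271),.024)
v=b-a;print(a,b,np.linalg.norm(v),(a+b)/2,np.degrees(np.arctan2(v[1],v[0])))
o=r.get_obs();R=cv2.Rodrigues(o["orientation"])[0];g=o["tcp_pos"]+R[:,2]*.155
u=np.array([np.cos(np.radians(-98.3)),np.sin(np.radians(-98.3)),0])
T=(a+b)/2+15*u/1e3; T[2]=.021
T=T-R[:,2]*.155
print(T,go(o,T,np.radians(-8.6)))
E
```

```text
[0.63543668 0.33895801 0.024     ] [0.62034012 0.23373601 0.024     ] 0.10629945675001401 [0.6278884  0.28634701 0.024     ] -98.16470142965613
[0.62128865 0.27246498 0.17593358] {'units': array([-0.33, -0.45,  1.56]), 'heading': np.float64(-9.18), 'tcp': array([0.6276, 0.2578, 0.2231]), 'zax': array([ 0.029, -0.006, -1.   ]), 'roll': np.float64(-0.06)}
```

Emit:
{"op": "jog_arm", "data": {"series": [[-0.33, -0.38, 0.2, -0.06], [0, 0, 0.7, 0], [0, 0, 0.6, 0], [0, 0, 0, 0]]}}

```text
clock: 6.9
tcp_pos: [0.6208, 0.2727, 0.177]
orientation: [3.131, -0.232, 0.05]
contact_force: [-0.6, 0.0, 0.3]
grip_width: 0.0853
```

```bash
python3 - <<'E'
from bench import r,eyes
from h import *
o=r.get_obs();print(go(o,[.6213,.2705,.176],np.radians(-8.3)),o["contact_force"])
E
```

```text
{'units': array([0.03, 0.07, 0.04]), 'heading': np.float64(-8.49), 'tcp': array([0.6208, 0.2727, 0.177 ]), 'zax': array([ 0.032, -0.004, -0.999]), 'roll': np.float64(-0.02)} [-0.64868242  0.0196038   0.33212045]
```

Emit:
{"op": "jog_arm", "data": {"series": [[0, 0, 0, 0], [0, 0, 0, 0], [0, 0, 0, 0], [0, 0, 0, 0], [0, 0, 0, 0]], "grip": 0, "newtons": 90}}

```text
clock: 7.52
tcp_pos: [0.6213, 0.2726, 0.1782]
orientation: [3.131, -0.234, 0.052]
contact_force: [0.4, 0.7, -3.6]
grip_width: 0.0201
```

Emit:
{"op": "jog_arm", "data": {"series": [[0, 0, -0.5, 0], [0, 0, -1, 0], [0, 0, -1, 0], [0, 0, -1, 0], [0, 0, 0, 0]]}}

```text
clock: 8.15
tcp_pos: [0.6173, 0.2725, 0.2879]
orientation: [3.13, -0.233, 0.05]
contact_force: [0.3, 0.7, -3.9]
grip_width: 0.0204
```

```bash
python3 - <<'E'
from bench import r,eyes
from h import *
o=r.get_obs();print(go(o,[.6213,.2705,.176],np.radians(-8.3)),o["contact_force"],o["joints"].round(2))
for n in("side","scene","wrist"):
  p=eyes.grab_frame(n); 
  im=p["pixels"]
  if n=="side": im=cv2.resize(im[150:280,180:380],None,fx=4,fy=4)
  if n=="scene": im=cv2.resize(im[100:300,300:500],None,fx=3,fy=3)
  cv2.imwrite(f"pics/e_{n}.png",im[:,:,::-1])
E
```

```text
{'units': array([0.02, 0.05, 3.73]), 'heading': np.float64(-8.52), 'tcp': array([0.6173, 0.2725, 0.2879]), 'zax': array([ 0.032, -0.005, -0.999]), 'roll': np.float64(-0.02)} [ 0.34178595  0.67362708 -3.87946796] [-0.11  0.66 -0.58  1.63  0.45  0.96 -1.  ]
```

View pics/e_side.png

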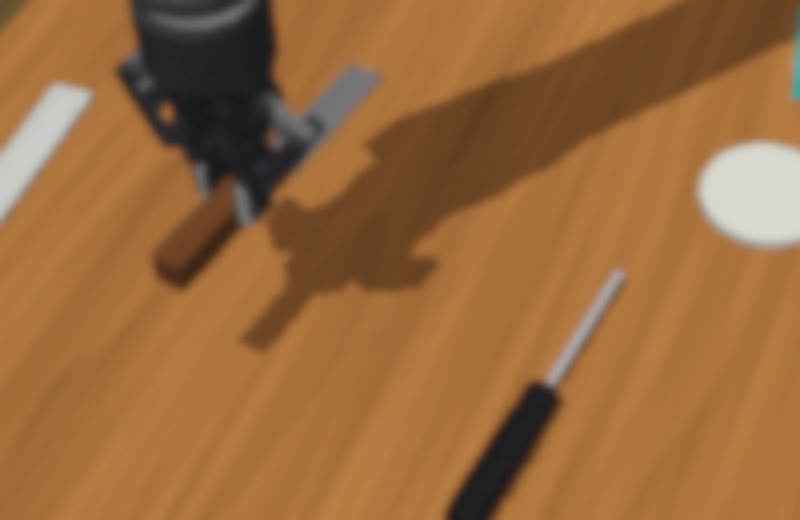

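View pics/e_scene.png

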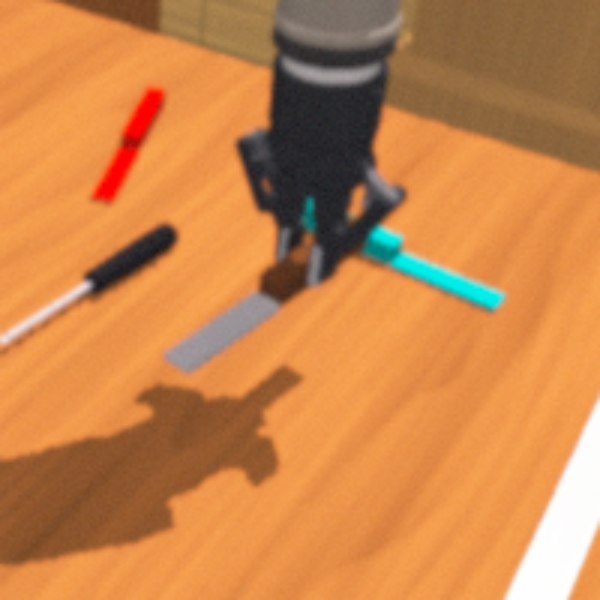

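View pics/e_wrist.png

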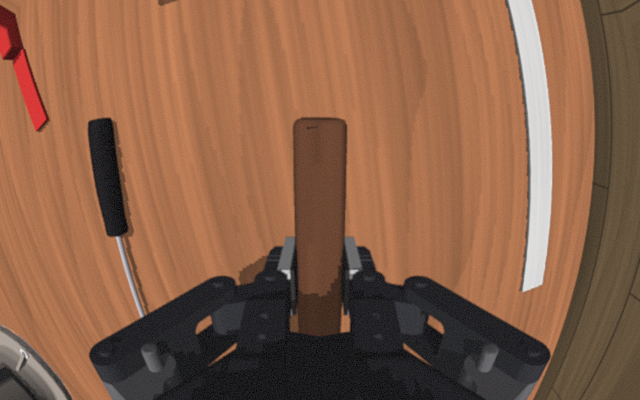

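```bash
python3 - <<'E'
from bench import r,eyes
from h import *
s=eyes.grab_frame("scene");d=eyes.grab_frame("side");w=eyes.grab_frame("wrist")
print("tip",tri([s,d],[(359.3,220.8),(271.5,168)]))
o=r.get_obs();R=cv2.Rodrigues(o["orientation"])[0];g=o["tcp_pos"]+R[:,2]*.155
print("g",g)
for L in (70,75):
  u=np.array([np.cos(np.radians(-98.5)),np.sin(np.radians(-98.5)),0])
  Q=g-u*L/1e3
  c,dd=wray(w,(320,119)); k=((Q-c)@u)/(dd@u); print("back top",L,c+k*dd)
E
```

```text
tip [0.59980801 0.13241686 0.11041133]
g [0.62003882 0.2701088  0.12802347]
back top 70 [0.62920088 0.33951694 0.19106158]
back top 75 [0.62550306 0.34512512 0.36162733]
```

```bash
cat >> h.py <<'E'
def gg(o,G,yawdeg=None):
    R=cv2.Rodrigues(np.array(o["orientation"]))[0]
    q=go(o,np.array(G)-R[:,2]*.155, None if yawdeg is None else np.radians(yawdeg)); q["g"]=(o["tcp_pos"]+R[:,2]*.155).round(4); return q
E
python3 - <<'E'
from bench import r,eyes
from h import *
print(gg(r.get_obs(),[.6545,-.0136,.128],-8.3))
E
```

```text
{'units': array([2.54, 9.18, 0.11]), 'heading': np.float64(-8.52), 'tcp': array([0.6163, 0.2714, 0.283 ]), 'zax': array([ 0.024, -0.008, -1.   ]), 'roll': np.float64(-0.02), 'g': array([0.62  , 0.2701, 0.128 ])}
```

Emit:
{"op": "jog_arm", "data": {"series": [[0.28, 0.9, 0, 0], [0.28, 1, 0, 0], [0.28, 1, 0, 0], [0.28, 1, 0, 0], [0.28, 1, 0, 0], [0.28, 1, 0, 0], [0.28, 1, 0, 0], [0.28, 1, 0, 0], [0.28, 0.6, 0, 0], [0, 0, 0, 0], [0, 0, 0, 0]]}}

```text
clock: 9.82
tcp_pos: [0.6524, 0.0023, 0.2749]
orientation: [3.127, -0.225, 0.014]
contact_force: [-0.1, 0.7, -2.4]
grip_width: 0.0205
```

```bash
python3 - <<'E'
from bench import r,eyes
from h import *
o=r.get_obs();print(gg(o,[.6545,-.0136,.100],-8.3),o["joints"].round(2))
for n in("side","scene"):
  p=eyes.grab_frame(n); 
  im=p["pixels"]
  if n=="side": im=cv2.resize(im[50:200,220:360],None,fx=4,fy=4,interpolation=cv2.INTER_CUBIC)
  if n=="scene": im=cv2.resize(im[220:400,180:360],None,fx=3.3,fy=3.3,interpolation=cv2.INTER_CUBIC)
  cv2.imwrite(f"pics/f_{n}.png",im[:,:,::-1])
E
```

```text
{'units': array([0.09, 0.48, 0.67]), 'heading': np.float64(-8.23), 'tcp': array([0.6524, 0.0023, 0.2749]), 'zax': array([ 0.009, -0.007, -1.   ]), 'roll': np.float64(0.01), 'g': array([0.6538, 0.0013, 0.1199])} [ 0.3   0.64 -0.57  1.69  0.43  0.93 -0.58]
```

View pics/f_side.png

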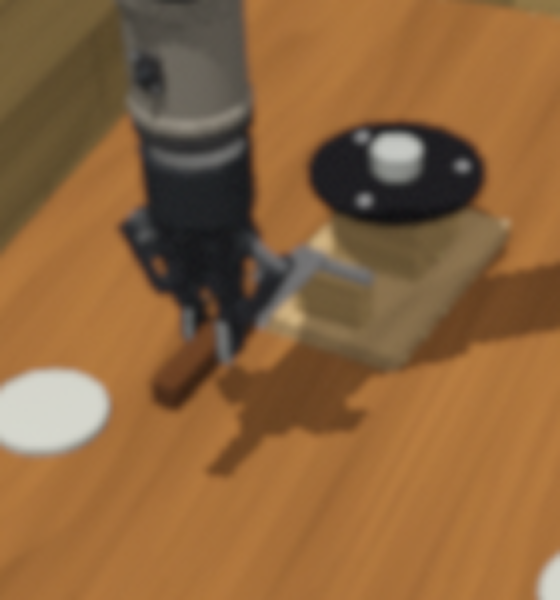

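View pics/f_scene.png

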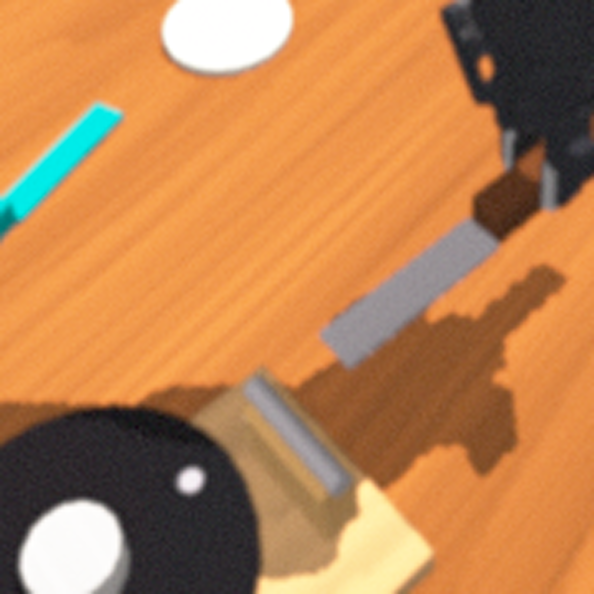

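```bash
python3 - <<'E'
from bench import r,eyes
from h import *
s=eyes.grab_frame("scene")
u=np.array([np.cos(np.radians(-98.2)),np.sin(np.radians(-98.2))]);n=np.array([-u[1],u[0]])
F=(onz(s,(257,336.2),.072)+onz(s,(283,366),.072))[:2]/2
k=lambda a,b:(a/3.3+180,b/3.3+220)
F2=(onz(s,k(252,380),.072)+onz(s,k(342,488),.072))[:2]/2
print(F,F2)
for z in(.095,.1,.105):
  T=(onz(s,k(320,335),z)+onz(s,k(350,368),z))[:2]/2
  e=onz(s,k(350,368),z)-onz(s,k(320,335),z)
  H=(onz(s,k(472,222),z)+onz(s,k(500,243),z))[:2]/2
  print(z,T,"along",(T-F2)@u*1e3,"lat",(T-F2)@n*1e3,"w",np.linalg.norm(e)*1e3,"blade root lat",(H-F2)@n*1e3)
g=np.array([.6538,.0013]);print("enc",(g-F)@u,(g-F)@n)
E
```

```text
[ 0.63368791 -0.17066321] [ 0.63396449 -0.17109669]
0.095 [ 0.63089557 -0.13756846] along -32.74773483722295 lat -7.819638632860669 w 23.86462831824671 blade root lat -6.725587112989005
0.1 [ 0.63331432 -0.13962355] along -31.058636710849655 lat -5.13250184201186 w 23.6380005168776 blade root lat -4.048839861303464
0.105 [ 0.63573307 -0.14167864] along -29.36953858447634 lat -2.4453650511629372 w 23.411372715508495 blade root lat -1.372092609618039
enc -0.17307366427422385 -0.004620464678758405
```

Emit:
{"op": "jog_arm", "data": {"series": [[0.1, 0, 0.6, 0], [0, 0, 0, 0]]}}

```text
clock: 10.22
tcp_pos: [0.6554, 0.0033, 0.2558]
orientation: [3.127, -0.221, 0.015]
contact_force: [0.7, 0.4, -3.1]
grip_width: 0.0201
```

```bash
python3 - <<'E'
from bench import r,eyes
from h import *
o=r.get_obs();print(gg(o,[.6545,-.0136,.101],-8.3))
for n in("side","scene"):
  p=eyes.grab_frame(n); 
  im=p["pixels"]
  if n=="side": im=cv2.resize(im[80:160,250:340],None,fx=8,fy=8,interpolation=cv2.INTER_CUBIC)
  if n=="scene": im=cv2.resize(im[270:390,230:360],None,fx=5,fy=5,interpolation=cv2.INTER_CUBIC)
  cv2.imwrite(f"pics/g_{n}.png",im[:,:,::-1])
E
```

```text
{'units': array([-0.  ,  0.53, -0.  ]), 'heading': np.float64(-8.07), 'tcp': array([0.6554, 0.0033, 0.2558]), 'zax': array([ 0.009, -0.007, -1.   ]), 'roll': np.float64(0.02), 'g': array([0.6568, 0.0022, 0.1008])}
```

View pics/g_side.png

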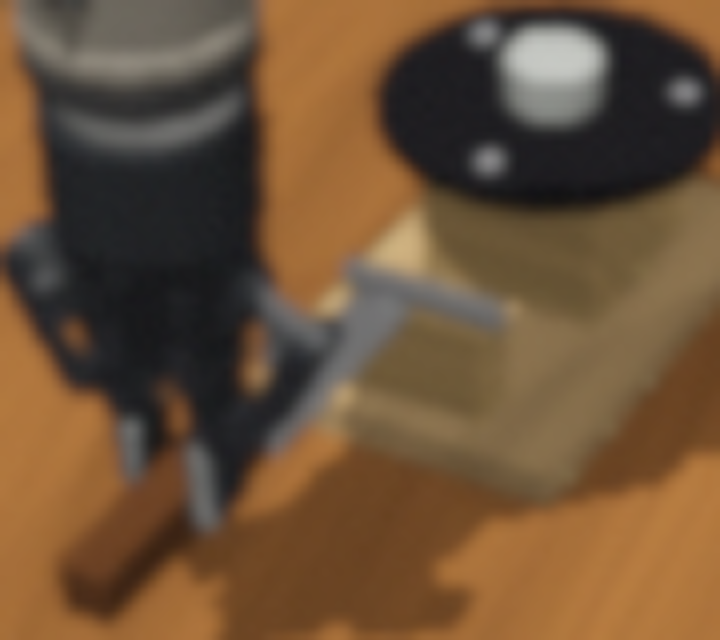

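View pics/g_scene.png

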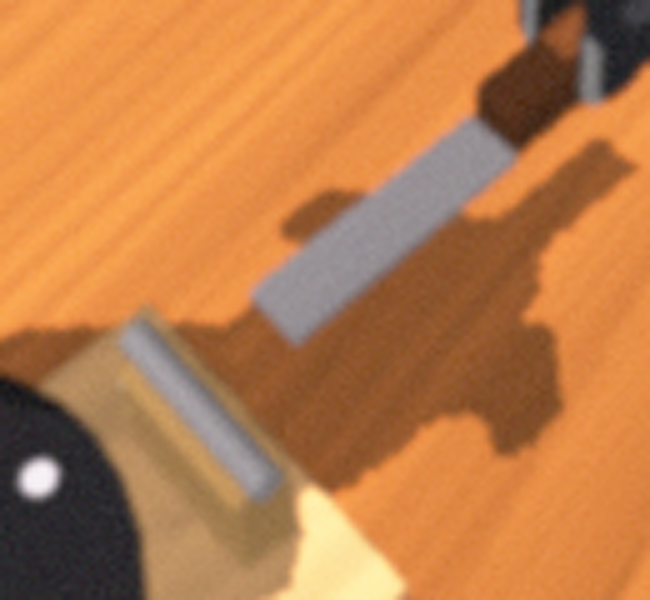

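```bash
python3 - <<'E'
from bench import r,eyes
from h import *
s=eyes.grab_frame("scene");d=eyes.grab_frame("side")
print("rod ends",tri([s,d],[(257,336.2),(312,118.6)]),tri([s,d],[(283,366),(293.1,112.6)]))
print("tip lowx",tri([s,d],[(281,329.4),(300.9,117.5)]))
for z in (.07,.075,.08,.085): print(z,onz(d,(300.9,117.5),z),onz(s,(281,329.4),z))
E
```

```text
rod ends [ 0.59738634 -0.16424586  0.06720832] [ 0.66562542 -0.17401904  0.06753398]
tip lowx [ 0.62583569 -0.13749548  0.08213384]
0.07 [ 0.63095939 -0.15448645  0.07      ] [ 0.62189574 -0.13174436  0.07      ]
0.075 [ 0.62824511 -0.14811001  0.075     ] [ 0.62428644 -0.1337591   0.075     ]
0.08 [ 0.62553082 -0.14173357  0.08      ] [ 0.62667714 -0.13577383  0.08      ]
0.085 [ 0.62281654 -0.13535714  0.085     ] [ 0.62906784 -0.13778857  0.085     ]
```

Emit:
{"op": "jog_arm", "data": {"series": [[0, 0, 0.07, 0], [0, 0.5, 0, 0], [0, 0.5, 0, 0], [0, 0.5, 0, 0], [0, 0, 0, 0]]}}

```text
clock: 11.05
tcp_pos: [0.6496, -0.0468, 0.2568]
orientation: [3.126, -0.226, 0.022]
contact_force: [-0.4, -0.1, -3.2]
grip_width: 0.02
```

```bash
python3 - <<'E'
from bench import r,eyes
from h import *
o=r.get_obs();print(gg(o,[.6434,-.090,.099],-8.3))
for n in("side","scene"):
  p=eyes.grab_frame(n); 
  im=p["pixels"]
  if n=="side": im=cv2.resize(im[80:160,250:340],None,fx=8,fy=8,interpolation=cv2.INTER_CUBIC)
  if n=="scene": im=cv2.resize(im[270:390,230:360],None,fx=5,fy=5,interpolation=cv2.INTER_CUBIC)
  cv2.imwrite(f"pics/h_{n}.png",im[:,:,::-1])
E
```

```text
{'units': array([-0.07,  1.42,  0.1 ]), 'heading': np.float64(-8.27), 'tcp': array([ 0.6496, -0.0468,  0.2568]), 'zax': array([ 0.013, -0.009, -1.   ]), 'roll': np.float64(0.0), 'g': array([ 0.6516, -0.0482,  0.1019])}
```

View pics/h_side.png

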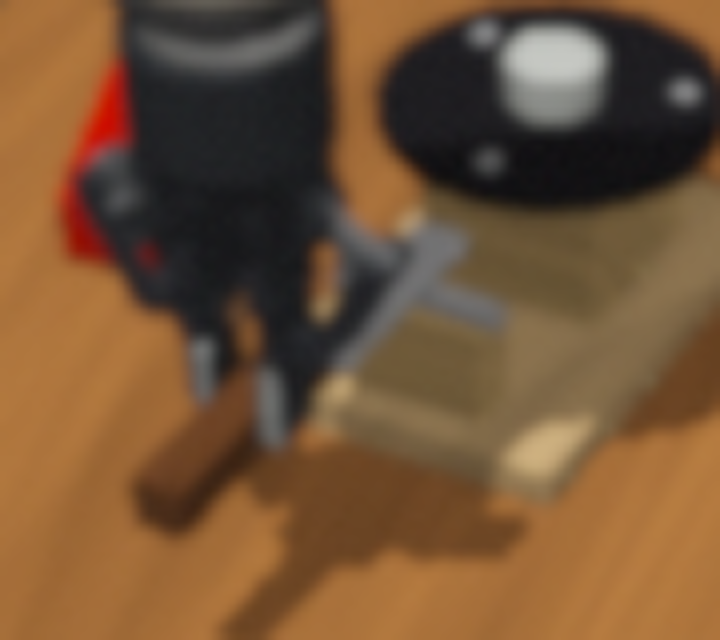

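View pics/h_scene.png

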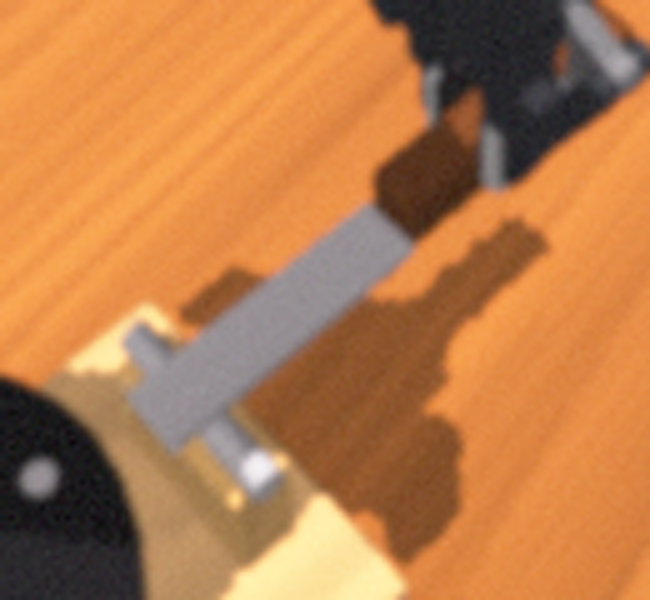

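Emit:
{"op": "jog_arm", "data": {"series": [[-0.03, 0, 0.15, 0], [0, 0.4, 0.03, 0], [0, 0.4, 0.03, 0], [0, 0, 0, 0]]}}

```text
clock: 11.65
tcp_pos: [0.6453, -0.0683, 0.2502]
orientation: [3.129, -0.219, 0.022]
contact_force: [0.1, -0.2, -2.4]
grip_width: 0.0201
```

```bash
python3 - <<'E'
from bench import r,eyes
from h import *
o=r.get_obs();print(gg(o,[.6434,-.090,.099],-8.3))
for n in("side","scene"):
  p=eyes.grab_frame(n); 
  im=p["pixels"]
  if n=="side": im=cv2.resize(im[80:160,250:340],None,fx=8,fy=8,interpolation=cv2.INTER_CUBIC)
  if n=="scene": im=cv2.resize(im[280:400,210:340],None,fx=5,fy=5,interpolation=cv2.INTER_CUBIC)
  cv2.imwrite(f"pics/i_{n}.png",im[:,:,::-1])
E
```

```text
{'units': array([-0.04,  0.7 , -0.12]), 'heading': np.float64(-8.0), 'tcp': array([ 0.6453, -0.0683,  0.2502]), 'zax': array([ 0.014, -0.006, -1.   ]), 'roll': np.float64(0.03), 'g': array([ 0.6474, -0.0693,  0.0952])}
```

View pics/i_side.png

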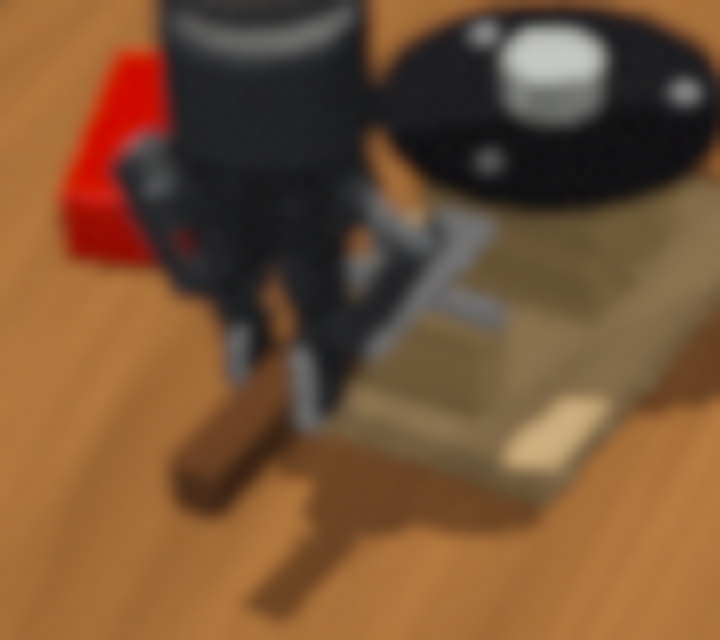

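View pics/i_scene.png

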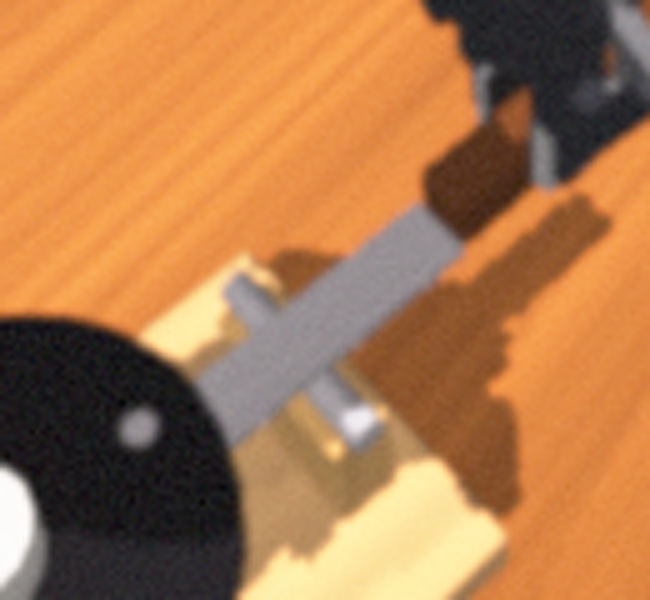

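Emit:
{"op": "jog_arm", "data": {"series": [[-0.03, 0.35, -0.05, 0], [0, 0.35, 0, 0], [0, 0.1, 0, 0], [0, 0, 0, 0]]}}

```text
clock: 12.25
tcp_pos: [0.6411, -0.0919, 0.2525]
orientation: [3.13, -0.216, 0.024]
contact_force: [0.4, -0.5, -3.6]
grip_width: 0.02
```

```bash
python3 - <<'E'
from bench import r,eyes
from h import *
o=r.get_obs();print(gg(o,[.6434,-.090,.099],-8.3),o["contact_force"],o["moment"])
for n in("side","scene"):
  p=eyes.grab_frame(n); 
  im=p["pixels"]
  if n=="side": im=cv2.resize(im[80:160,250:340],None,fx=8,fy=8,interpolation=cv2.INTER_CUBIC)
  if n=="scene": im=cv2.resize(im[280:400,210:340],None,fx=5,fy=5,interpolation=cv2.INTER_CUBIC)
  cv2.imwrite(f"pics/j_{n}.png",im[:,:,::-1])
E
```

```text
{'units': array([-0.01, -0.09, -0.05]), 'heading': np.float64(-7.9), 'tcp': array([ 0.6411, -0.0919,  0.2525]), 'zax': array([ 0.015, -0.005, -1.   ]), 'roll': np.float64(0.04), 'g': array([ 0.6435, -0.0926,  0.0976])} [ 0.44871239 -0.51406437 -3.58680959] [ 0.05799178  0.00102054 -0.02454544]
```

View pics/j_side.png

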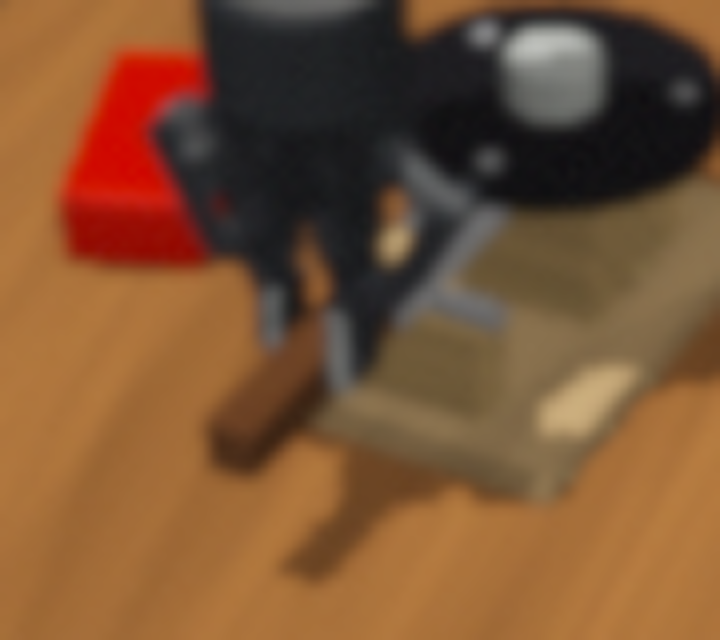

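View pics/j_scene.png

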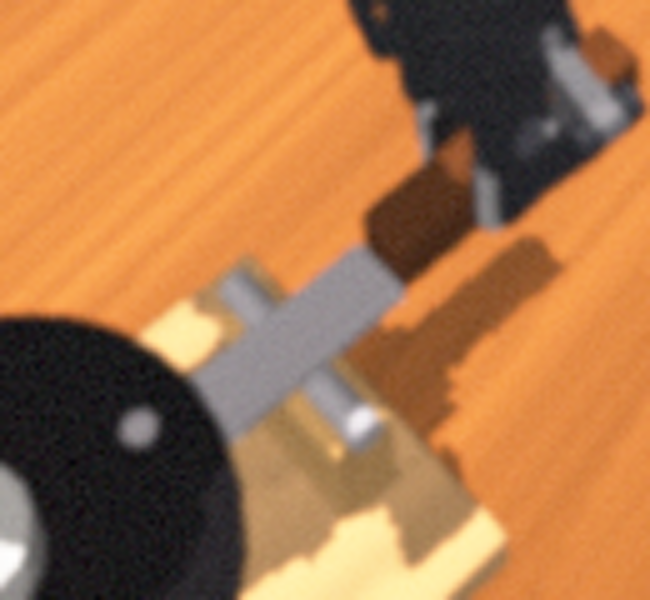

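Emit:
{"op": "jog_arm", "data": {"series": [[0, 0, 0.2, 0], [0, 0, 0.25, 0], [0, 0, 0.25, 0], [0, 0, 0, 0]], "newtons": 40}}

```text
clock: 12.85
tcp_pos: [0.6438, -0.0892, 0.2363]
orientation: [3.129, -0.212, 0.034]
contact_force: [-2.6, -1.3, 0.7]
grip_width: 0.0199
```

```bash
python3 - <<'E'
from bench import r,eyes
from h import *
s=eyes.grab_frame("scene")
o=r.get_obs();print(gg(o,[.6434,-.090,.099],-8.3),o["contact_force"],o["moment"])
J=onz(s,(286.6,333.6),.08); F=np.array([.6338,-.1708]);u=np.array([np.cos(np.radians(-98.2)),np.sin(np.radians(-98.2))])
print("joint along (before press)",(J[:2]-F)@u)
E
```

```text
{'units': array([-0.11,  0.01, -0.59]), 'heading': np.float64(-7.75), 'tcp': array([ 0.6438, -0.0892,  0.2362]), 'zax': array([ 0.021, -0.007, -1.   ]), 'roll': np.float64(0.05), 'g': array([ 0.6471, -0.0903,  0.0813])} [-1.48599159 -1.01348204  3.16510333] [-0.38231718  0.49854413 -0.14163465]
joint along (before press) -0.03551724454421936
```

Emit:
{"op": "jog_arm", "data": {"series": [[0, -0.03, 0.3, 0], [0, 0, 0.3, 0], [0, 0, 0, 0]]}}

```text
clock: 13.28
tcp_pos: [0.6452, -0.0868, 0.2239]
orientation: [3.127, -0.216, 0.038]
contact_force: [-1.5, -0.1, -1.8]
grip_width: 0.02
```

```bash
python3 - <<'E'
from bench import r,eyes
from h import *
o=r.get_obs();print(gg(o,[.6434,-.090,.099],-8.3),o["contact_force"],o["moment"])
for n in("side","scene"):
  p=eyes.grab_frame(n); 
  im=p["pixels"]
  if n=="side": im=cv2.resize(im[80:160,250:340],None,fx=8,fy=8,interpolation=cv2.INTER_CUBIC)
  if n=="scene": im=cv2.resize(im[280:400,210:340],None,fx=5,fy=5,interpolation=cv2.INTER_CUBIC)
  cv2.imwrite(f"pics/k_{n}.png",im[:,:,::-1])
E
```

```text
{'units': array([-0.15,  0.09, -1.01]), 'heading': np.float64(-7.88), 'tcp': array([ 0.6452, -0.0868,  0.2239]), 'zax': array([ 0.023, -0.009, -1.   ]), 'roll': np.float64(0.04), 'g': array([ 0.6488, -0.0881,  0.0689])} [-1.5496861  -0.12185339 -1.80834457] [-0.04865267  0.40602332 -0.19105831]
```

View pics/k_side.png

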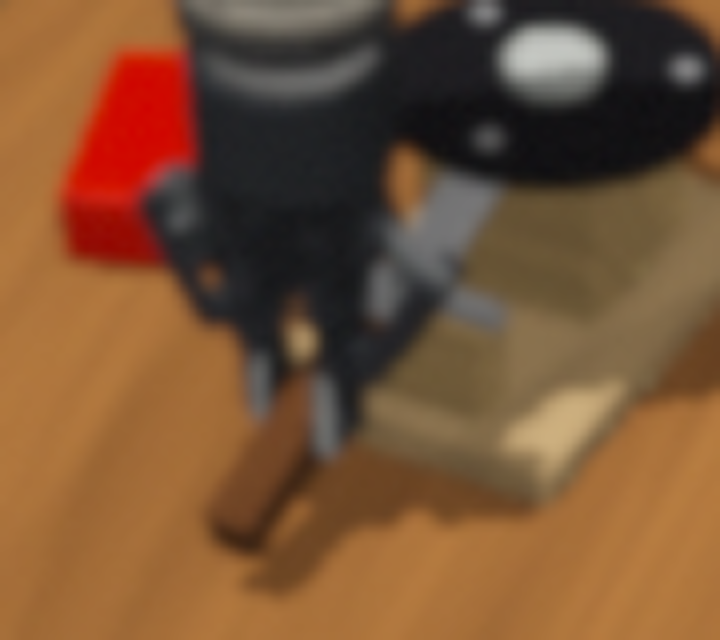

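View pics/k_scene.png

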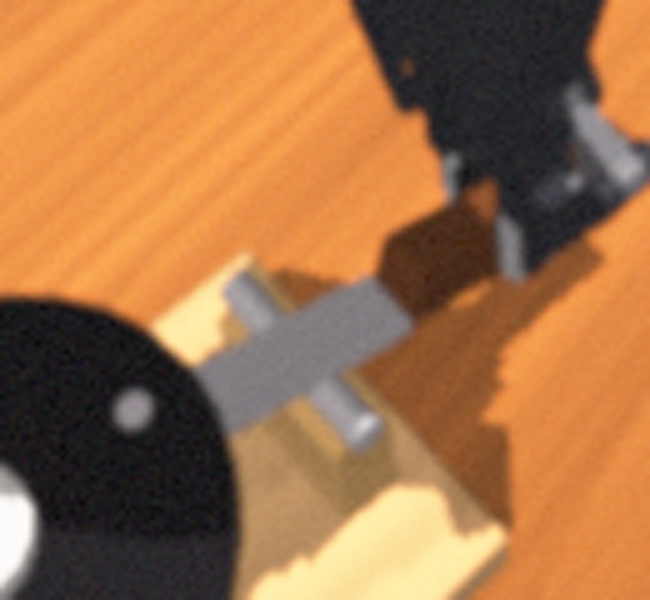

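```bash
cat > lift.py <<'E'
from bench import r,eyes
from h import *
import sys
c0=np.array([.6315-.143*.11,-.168-.99*.11])
for n in("side","scene"):
    p=eyes.grab_frame(n)
    a=proj(p,[c0[0],c0[1],.096]);b=proj(p,[c0[0],c0[1],.106])
    im0=cv2.cvtColor(cv2.imread(f"pics/a_{n}.png"),cv2.COLOR_BGR2GRAY).astype(np.float32); im=cv2.cvtColor(p["pixels"],cv2.COLOR_RGB2GRAY).astype(np.float32)
    for (x0,y0,w,h) in ({"side":[(331,79,29,14)],"scene":[(160,363,28,25),(228,352,22,25)]}[n]):
        t=cv2.resize(im0[y0:y0+h,x0:x0+w],None,fx=6,fy=6,interpolation=cv2.INTER_CUBIC)
        xs=max(0,x0-9);ys=max(0,y0-12)
        S=cv2.resize(im[ys:y0+h+8,xs:x0+w+9],None,fx=6,fy=6,interpolation=cv2.INTER_CUBIC)
        m=cv2.matchTemplate(S,t,cv2.TM_CCOEFF_NORMED);_,v,_,l=cv2.minMaxLoc(m)
        sh=np.array([l[0]/6+xs-x0,l[1]/6+ys-y0]); e=(b-a)
        print(n,sh.round(2),"10mm=",e.round(2),"lift mm",round(float(sh@e/(e@e)*10),2),round(v,2))
E
python3 lift.py
```

```text
side [ 0.17 -2.83] 10mm= [-0.01 -2.64] lift mm 10.74 1.0
scene [-2.   -3.67] 10mm= [-1.49 -3.31] lift mm 11.47 0.95
scene [-1.33 -3.33] 10mm= [-1.49 -3.31] lift mm 9.88 0.94
```

Emit:
{"op": "jog_arm", "data": {"series": [[0, 0, 0, 0], [0, 0, 0, 0], [0, 0, 0, 0], [0, 0, 0, 0], [0, 0, 0, 0]], "grip": 85}}

```text
clock: 14.1
tcp_pos: [0.6457, -0.0872, 0.2224]
orientation: [3.128, -0.214, 0.039]
contact_force: [0.5, 0.1, 0.5]
grip_width: 0.0851
```

Emit:
{"op": "jog_arm", "data": {"series": [[0, 0, -0.4, 0], [0, 0, -0.8, 0], [0, 0, -1, 0], [0, 0, -1, 0], [0, 0, -1, 0], [0, 0, -1, 0], [0, 0, 0, 0]]}}

```text
clock: 14.98
tcp_pos: [0.6417, -0.0852, 0.3887]
orientation: [3.128, -0.213, 0.045]
contact_force: [-0.2, -0.6, -0.4]
grip_width: 0.0849
```

```bash
python3 lift.py; python3 - <<'E'
from bench import r,eyes
from h import *
o=r.get_obs();print(o["clock"],o["contact_force"],o["tcp_pos"],o["grip_width"])
for n in("side","scene"):
  p=eyes.grab_frame(n); im=p["pixels"]
  if n=="side": im=cv2.resize(im[70:160,240:350],None,fx=6,fy=6,interpolation=cv2.INTER_CUBIC)
  if n=="scene": im=cv2.resize(im[250:400,170:360],None,fx=4,fy=4,interpolation=cv2.INTER_CUBIC)
  cv2.imwrite(f"pics/l_{n}.png",im[:,:,::-1])
E
```

```text
side [ 0.   -2.67] 10mm= [-0.01 -2.64] lift mm 10.11 0.98
scene [-1.83 -3.33] 10mm= [-1.49 -3.31] lift mm 10.44 0.9
scene [-1.17 -3.67] 10mm= [-1.49 -3.31] lift mm 10.53 0.99
15.075 [ 0.07450843 -0.23893427 -0.69673619] [ 0.64088705 -0.08556271  0.38559187] 0.08478918979281437
```

View pics/l_side.png

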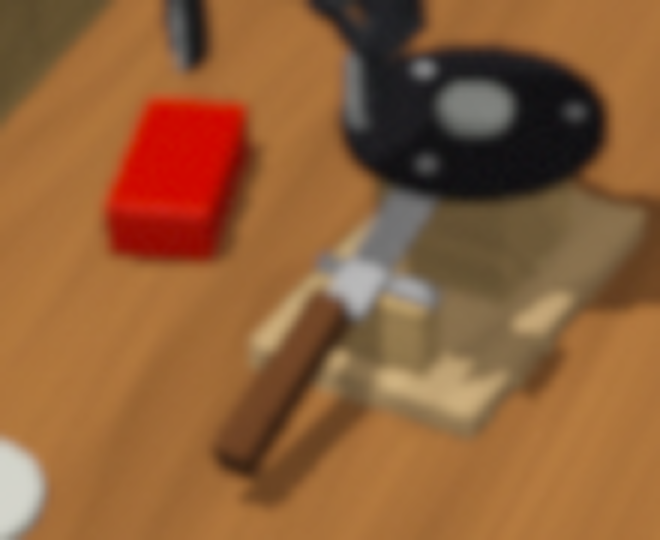

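View pics/l_scene.png

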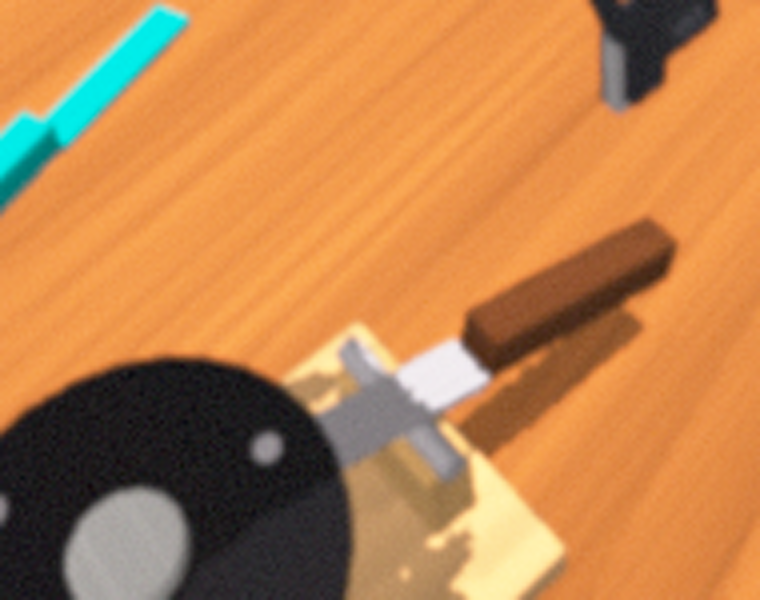

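The plate stands up about 10 mm with the bar resting on the rod under the rim, and the gripper is clear. I'll let it settle for half a second, recheck and hand in.

Emit:
{"op": "jog_arm", "data": {"series": [[0, 0, -0.5, 0], [0, 0, 0, 0], [0, 0, 0, 0], [0, 0, 0, 0]]}}

```text
clock: 15.68
tcp_pos: [0.6399, -0.0857, 0.3979]
orientation: [3.129, -0.212, 0.028]
contact_force: [-1.0, -0.1, 0.5]
grip_width: 0.085
```

```bash
python3 lift.py; python3 - <<'E'
from bench import r,eyes
from h import *
o=r.get_obs();print(o["clock"],o["contact_force"],abs(o["qvel"]).max())
p=eyes.grab_frame("scene"); im=cv2.resize(p["pixels"][250:400,170:360],None,fx=4,fy=4,interpolation=cv2.INTER_CUBIC)[:,:,::-1]
b=cv2.imread("pics/l_scene.png"); print("change handle area",np.abs(im[200:480,300:700].astype(int)-b[200:480,300:700]).mean())
r.hand_in()
E
```

```text
side [ 0.   -2.67] 10mm= [-0.01 -2.64] lift mm 10.11 0.98
scene [-1.83 -3.33] 10mm= [-1.49 -3.31] lift mm 10.44 0.9
scene [-1.17 -3.5 ] 10mm= [-1.49 -3.31] lift mm 10.11 0.97
15.775 [-0.30034729 -0.03438004  0.20231742] 0.001741624117205236
change handle area 3.759738095238095
the job is handed in; nothing more can be done
```

The plate is raised about 10 mm and still standing up, and I handed the job in at about 15.8 s. I gripped the brown-handled pry bar, slid its blade over the rod and under the rim, and pressed the handle down. Then I let go and pulled the gripper straight up clear.

- **Lift:** the last checks gave 10.1 mm from the side camera and 10.1 and 10.4 mm from the scene camera, against the 6 mm asked.
- **Bar:** it rests wedged on the rod under the rim. The picture of it changed little over the last half second.
- **Robot:** the contact force was about zero and the arm was still.
- **Disagreements:** the two fixed cameras put positions 5 to 9 mm apart. I averaged them and checked against the wrist view and the known sizes. How far the blade reached past the rod also differed: 61 mm from the arm's pose and 64 mm from the scene camera, both short of the column at 68 mm.

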